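Tighten the rotor of a bench centrifuge to the first click of its clutch knob

ROBOT

A 7-joint arm with a two-finger parallel gripper is mounted at the origin on the work surface. World frame = base frame: x ahead of the robot, y to its left, z up, the work surface at z = 0. Lengths are in m, angles in rad, forces in N, time in s.
With the tool pointing down it reaches from about 0.425 to 0.925 m from the base axis. Payload 6.8 kg.
Tool frame: the origin (TCP) lies at the centre of the arm's flange, where the gripper is bolted on; the fingertips stand 173 mm ahead of it and the grasp point (between the pads) lies 155 mm ahead of it (r.hold_point_z is the distance from the TCP to the grasp point, in m); z points along the fingers, x is the direction in which the jaws open and shut, and the axes are right-handed (so a half turn about z gives the same grasp; the last joint's range is limited). The gripper opens to 85 mm and grips with 20 to 120 N. Pads are 22 mm wide; open, the fingers measure 114 mm over their backs; the gripper's body (76 mm by 85 mm) begins 54 mm behind the grasp point. The pads swing forward as they close: fully open they stand 13 mm farther back than shut.
Start: joints at [1.069, 0.477, 0.022, 1.555, -0.011, 1.109, -0.083], TCP at [0.259, -0.623, 0.405] pointing down, gripper open.
Joint ranges: [-2.96, 2.96], [-0.34, 2.1], [-1.41, 1.46], [0.24, 2.44], [-1.37, 4.51], [0.17, 1.92], [-2.96, 2.96]. Speed limits (rad/s): [2.39, 2.39, 3.14, 3.14, 3.14, 3.14, 3.14].

INTERFACE

Orientations are given as a rotation vector (axis times angle).
In Python, from bench import r gives the robot as it stands.
- The arm moves only by the tool apply_moves, never from a script. Its arguments are lists of equal length, an entry for each row: "dp": the shift along the tool's x, y, z scaled (see below), a list of three; "twist": the turn, a rotation vector about the tool's x, y, z scaled (see below), a list of three; "jaw": the closure in counts, from 0 (fully open) to 255 (shut). In form: {"dp": [[x, y, z], ...], "twist": [[rx, ry, rz], ...], "jaw": [jaw, ...]}. A call has 1 to 20 rows; each row shifts and turns the pose as measured when the row begins, along the tool's axes as they then stand; what a row does not reach is not made up. The controller multiplies each number of a shift by 12 cm and each number of a turn by 120 degrees. A row lasts 1/10 s, in which the tool goes at most 50 mm and 8.59 degrees, less where a joint would pass 70% of its speed; a pose out of reach is approached as far as the arm can. A call with a number of a shift or a turn outside -1 to 1 is refused whole. A call with a gripper value outside its range is refused whole. The fingers move at their own pace and stop on an object; "grip_force" is the grip in N (left out, the last holds). Time passes only in rows, so rows that do not move let the fingers close. It gives the time, the measured TCP pose, the force and the opening at its end, in the units of the state.
- r.get_obs(): the state, without advancing time (a new reading comes with each control period).
- r.grab_frame(name): name is "scene" or "top" or "wrist"; returns a dict with "color" (480x640x3 uint8, red, green, blue), "z_map" (480x640 float32, m along the optical axis (not along the pixel's ray), 0 where there is no reading), "intrinsics" (3x3 intrinsics, pixels), "R" (3x3) and "t" (3): a world point X has camera coordinates R X + t; the wrist camera has in their place "hand_eye" (4x4, takes a point from camera to tool coordinates, whose origin is the TCP and whose axes are the tool frame's). Camera axes: x right, y down, z forward; pixel columns grow to the right and rows downward; lengths in m; the calibration is good to about 2 mm. A picture is of the moment at which its call begins: read the wrist's pose just before it.
- r.hand_in(): hands the job in, once; it reports no verdict.
The state is a dict: "clock": time; "joints": joint angles; "qvel": joint speeds; "tau": joint torques, N m; "tcp_pos": TCP position; "orientation": TCP orientation; "contact_force": force on the tool from outside, world axes, zero at the start; "moment": the same for the moment, N m; "grip_width": finger opening in m.
Only numpy, scipy, OpenCV 4.12 (cv2) and the standard library are available. Lean on these libraries where they do the work, as an engineer would, in place of code of your own. Each camera call takes 0.05 s, during which the arm holds its last target.

TASK

The rotor of the small white bench centrifuge has just been changed and is still loose. Press down the tab at the front of the closed lid so that its touch catch lets go and the lid pops ajar, then swing the lid up until it stands upright on its own. Turn the bar-shaped knob in the middle of the rotor clockwise until its slip clutch clicks for the first time and stop there, with no second click and no turning back; let go of it, leave the lid open for loading, and leave the other things on the bench where they are.

Things in the scene. Friction and masses are not known exactly. Their poses are not given: they have to be found in the camera images.
- centrifuge: small white bench centrifuge, fixed, 228 mm deep, 224 wide, deck 116 mm high (132 over the closed lid). Origin on the bench under the rotor's axis; x points from the front tab to the rear hinge, y along the hinge, z up. A round bowl 140 mm across in the deck holds the rotor: a fixed cone 120 mm across with 12 tube places, its top 62 mm above the bench at the middle, 42 at the edge.
- lid_hinge (a point): middle of the lid's hinge axis at the rear, 118 mm behind the rotor's axis, 118 mm above the bench; axes as the centrifuge's, the hinge axis is y. The lid is a white slab 200 x 200 x 14 mm with a round window.
- lid_tab (a point): centre of the grey tab on the middle of the lid's front edge, 228 mm from the hinge and 10 above its plane: 60 mm long (x, the front 58 clear of the lid), 30 wide (y), 28 high (z), top 14 mm above this point. Turns with the lid; closed, its axes are the centrifuge's. Pinch it across its 30 mm from above; gripped lightly (10 to 20 N) it turns between the fingers as the lid swings.
- lid (a joint): lid angle, rad: 0 closed and held by the catch, grows as it opens, 1.75 fully back. Pressing the tab 7 mm down (4 to 8 N, to a firm stop at -0.031) and letting it rise frees the catch: the lid springs to about 0.16. From there a friction hinge keeps it where it is left; lifting takes 1 to 3 N. Left at 1.6 or more it is clear of a wide tool over the knob.
- knob_grip (a point): middle of the knob's grip, on the rotor's axis, 96 mm above the bench: a black bar 64 mm long (x), 16 wide (y), 30 high (15 mm to either side of this point). z up; turns with the knob. Under the bar are only a hub 22 mm across and, from 25 mm below this point, a steel hex nut 34 mm across, with a small stub (nut_c1) 14 mm from the axis, under the bar's +x end until the clutch slips.
- knob_axis (a point): on the rotor's axis at the top of the fixed rotor, 62 mm above the bench. Knob and nut turn about it, clockwise (from above) to tighten: first they run down together easily (0.06 N m) over an unknown 0.5 to 1.45 rad, then the nut is tight, the torque climbs and the clutch in the knob starts to slip.
- clutch (a point): the slip clutch, at the foot of the knob, 71 mm above the bench; 12 rests a turn. Once the nut is tight, turning the bar 0.13 rad on brings the peak torque, 0.42 N m; at 0.26 it has dropped to zero: the click. From there it pushes the bar on to its next rest at 0.52. Let go past 0.26 it snaps there, before that it springs back. At 0.78 it clicks again. Turned back, it slips back at 0.42 N m.
- tip_box: white pipette-tip box with a clear cover, 122 x 82 x 69 mm; a bystander, leave it alone. Origin under its middle.
- tube_rack: red tube rack, 200 x 75 x 28 mm with a few tubes; a bystander, leave it alone. Origin under its middle.
- marker: black marker pen lying down, 140 mm; a bystander, leave it alone. Origin under its middle.
- tweezers: steel tweezers lying flat, 125 mm; a bystander, leave it alone. Origin under its middle.
- clear_tray: empty clear plastic tray, 125 x 90 x 45 mm; a bystander, leave it alone. Origin under its middle.
- buffer_bottle: glass buffer bottle, 72 mm across, 155 mm tall; a bystander, leave it alone. Origin under its middle.

How it is judged:
By the outcome, as a careful person would: the job done as asked, in the order asked, and still so for the second after the job is handed in, with the robot touching nothing.
It also fails if it takes over 72 s, if anything falls off the work surface, if the arm or the gripper's body presses on something with over 40 N, if the wrist force passes 120 N, or if a joint passes its speed limit or range.

## Working session

There is one attempt and no reset: what is moved stays moved. The work goes in short steps, Python scripts to look and compute and a tool call to move; the robot and the scene stay as the last step left them, time stands still between calls to the robot, and variables do not carry over. Pictures are saved under pics/ and viewed, and the job is handed in when it is done.

Besides the shell and the picture viewer there is one more tool, called after "Emit:" in YAML: its name, and indented under it one key for each argument. apply_moves: Moves the arm, as the interface text tells. Shifts and turns lie within -1 to 1; 1 stands for 12 cm of shift or 120 degrees of turn. Its arguments: {"type":"object","properties":{"dp":{"type":"array"},"twist":{"type":"array"},"jaw":{"type":"array"},"grip_force":{"type":"number"}},"required":["dp","twist","jaw"]}

```bash
ls; mkdir -p pics
python3 - <<'E'
from bench import r
import cv2
o=r.get_obs()
print({k:(v if not hasattr(v,'round') else v) for k,v in o.items()}, r.hold_point_z)
for n in ["scene","top"]:
    f=r.grab_frame(n); cv2.imwrite(f"pics/{n}0.png",f["color"][:,:,::-1])
    print(n,f["intrinsics"],f["R"],f["t"])
E
```

```text
pics
{'clock': 0.0, 'joints': array([ 1.0689046 ,  0.47780821,  0.02231728,  1.55648609, -0.01147068,
        1.10928174, -0.0830658 ]), 'qvel': array([ 0.00031431,  0.00147881,  0.00115871, -0.00056361,  0.00082236,
       -0.00035295,  0.0005855 ]), 'tau': array([-7.58871756e-04, -5.96462774e+01,  1.60784885e+00, -2.81205118e+01,
        1.24314669e-02,  9.21632949e-03,  5.04914578e-05]), 'tcp_pos': array([ 0.25889771, -0.62306647,  0.40370493]), 'orientation': array([-2.61242143e+00,  1.74333349e+00,  2.54975048e-03]), 'contact_force': array([ 0.02478957, -0.36536261,  0.41298952]), 'moment': array([ 0.02010917, -0.01931251,  0.01586096]), 'grip_width': 0.08573196453938683} 0.1547
scene [[608.84835898   0.         312.91566647]
 [  0.         608.84835898 233.06867488]
 [  0.           0.           1.        ]] [[-0.49171935  0.87066177  0.01265556]
 [ 0.57536414  0.33578605 -0.74579074]
 [-0.65358105 -0.35943818 -0.66606006]] [ 0.26788786 -0.24338194  1.58942253]
top [[435.69595172   0.         313.72660667]
 [  0.         435.69595172 240.19310626]
 [  0.           0.           1.        ]] [[-1.98863860e-02 -9.99802214e-01 -2.52654293e-04]
 [-9.83585580e-01  1.96091605e-02 -1.79373597e-01]
 [ 1.79343074e-01 -3.31858548e-03 -9.83780996e-01]] [0.02873319 0.56902318 0.79665362]
```

View pics/scene0.png

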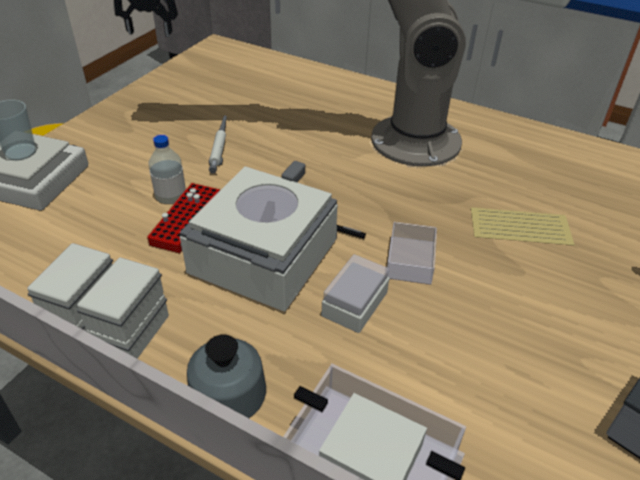

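View pics/top0.png

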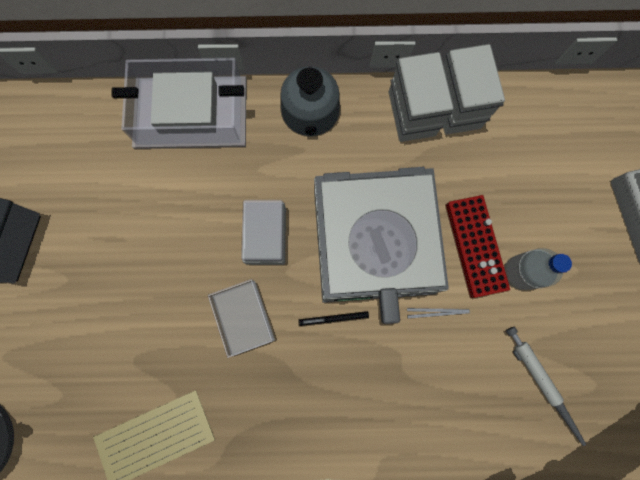

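```bash
cat > h.py <<'E'
import numpy as np, cv2
from bench import r
from scipy.spatial.transform import Rotation as Ro
def cloud(f):
    K=f["intrinsics"]; z=f["z_map"]; v,u=np.mgrid[0:480,0:640]
    c=np.stack([(u-K[0,2])/K[0,0]*z,(v-K[1,2])/K[1,1]*z,z],-1)
    return (c-f["t"])@f["R"]
def ray(f,u,v,h):
    K=f["intrinsics"]; d=f["R"].T@np.array([(u-K[0,2])/K[0,0],(v-K[1,2])/K[1,1],1]); o=-f["R"].T@f["t"]
    return o+d*(h-o[2])/d[2]
def proj(f,X):
    c=f["R"]@np.asarray(X)+f["t"]; K=f["intrinsics"]; return K[0,0]*c[0]/c[2]+K[0,2],K[1,1]*c[1]/c[2]+K[1,2]
E
python3 - <<'E'
from h import *
for n in ["top","scene"]:
    f=r.grab_frame(n); P=cloud(f); z=f["z_map"]
    reg=(P[...,0]>.4)&(P[...,0]<.95)&(P[...,1]>-.4)&(P[...,1]<.2)&(z>0)
    m=reg&(abs(P[...,2]-.132)<.005)
    m=cv2.morphologyEx(m.astype(np.uint8),cv2.MORPH_OPEN,np.ones((5,5)))
    k,l,s,c=cv2.connectedComponentsWithStats(m)
    i=1+np.argmax(s[1:,4]); q=P[l==i]
    rc=cv2.minAreaRect(q[:,:2].astype(np.float32)*1000); print(n,"lid",s[i],rc,q[:,2].mean())
    m=(reg&(P[...,2]>.136)&(P[...,2]<.148)).astype(np.uint8)
    k,l,s,c=cv2.connectedComponentsWithStats(m)
    for i in range(1,k):
        if s[i,4]>60:
            q=P[l==i]; print(s[i],cv2.minAreaRect(q[:,:2].astype(np.float32)*1000),np.median(q,0))
    c=f["color"]
    if n=="top":
        cv2.imwrite("pics/crop1.png",cv2.resize(c[140:340,280:500,::-1],None,fx=3.4,fy=3,interpolation=cv2.INTER_CUBIC)[:600,:748])
E
```

```text
top lid [ 322  175  122  119 8984] ((566.6394653320312, -102.58950805664062), (200.99183654785156, 200.8976593017578), 2.879368543624878) 0.13162178555017584
[380 288  20  36 611] ((438.2322082519531, -108.72572326660156), (59.591861724853516, 30.07123374938965), 3.267171621322632) [ 0.43758113 -0.10801248  0.14116663]
scene lid [ 191  168  138   87 4969] ((564.614501953125, -102.97225189208984), (208.26925659179688, 203.09193420410156), 2.596712589263916) 0.13025553267428977
[281 161  24  19 251] ((440.4097595214844, -108.4222640991211), (63.45351791381836, 29.99890899658203), 4.874655723571777) [ 0.4421475  -0.10763569  0.13966463]
```

View pics/crop1.png

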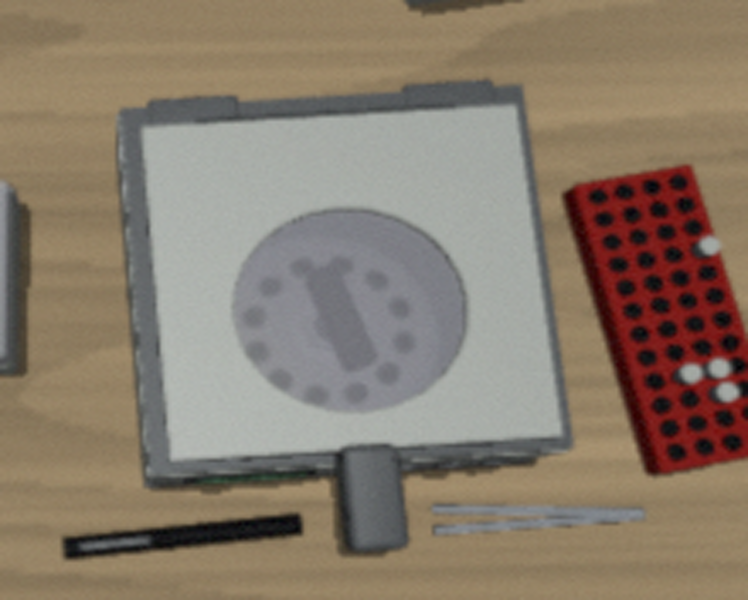

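```bash
cat >> h.py <<'E'
def pose():
    o=r.get_obs(); return np.array(o["tcp_pos"]),Ro.from_rotvec(o["orientation"]),o
def delta(target,Rt=None):
    p,R,o=pose(); Rt=R if Rt is None else Rt
    tw=(R.inv()*Rt).as_rotvec()
    print("grasp pt",(p+R.apply([0,0,r.hold_point_z])).round(4),"tw deg",np.degrees(tw).round(2),"tw units",(np.degrees(tw)/120).round(4))
    d=R.inv().apply(np.array(target)-p); d2=Rt.inv().apply(np.array(target)-p)
    print("dp now-axes",(d/.12).round(3),"after-turn axes",(d2/.12).round(3))
def down(yaw): # tool x axis at world yaw, z down
    x=np.array([np.cos(yaw),np.sin(yaw),0]); z=np.array([0,0,-1.]); return Ro.from_matrix(np.stack([x,np.cross(z,x),z],1))
def st():
    p,R,o=pose(); M=R.as_matrix()
    print("t",round(o["clock"],2),"p",p.round(4),"xyaw",np.degrees(np.arctan2(M[1,0],M[0,0])).round(2),"tilt",np.degrees(np.arccos(-M[2,2])).round(2),"F",np.round(o["contact_force"],2),"M",np.round(o["moment"],3),"w",round(o["grip_width"],4),"q",np.round(o["joints"],3))
E
python3 - <<'E'
from h import *
st()
yaw=np.radians(2.9)
f=r.grab_frame("top"); P=cloud(f)
ax=np.array([.548,-.1031]); e=np.array([np.cos(yaw),np.sin(yaw)]); n=np.array([-e[1],e[0]])
L=np.stack([(P[...,:2]-ax)@e,(P[...,:2]-ax)@n,P[...,2]],-1)
for y in (-.08,-.05,.05,.08):
    s=(abs(L[...,1]-y)<.006)&(L[...,0]<-.06)&(L[...,0]>-.17)
    q=L[s]; q=q[np.argsort(q[:,0])]; print(y,(q[::max(1,len(q)//22)]*1000).round(0)[:,[0,2]].tolist())
for a in (90+2.9,-90+2.9): delta([.548-.122*e[0],-.1031-.122*e[1],.35],down(np.radians(a)))
E
```

```text
t 0.2 p [ 0.2589 -0.6232  0.4041] xyaw -67.44 tilt 0.06 F [ 0.21  0.41 -0.6 ] M [ 0.018 -0.031  0.007] w 0.0855 q [ 1.069  0.478  0.022  1.556 -0.012  1.109 -0.083]
-0.08 [[-169.0, 1.0], [-165.0, -2.0], [-159.0, 0.0], [-153.0, -2.0], [-148.0, -0.0], [-142.0, -1.0], [-136.0, -0.0], [-130.0, 5.0], [-126.0, -1.0], [-120.0, 2.0], [-114.0, 1.0], [-108.0, 0.0], [-104.0, -2.0], [-98.0, 1.0], [-92.0, 73.0], [-91.0, 72.0], [-88.0, 102.0], [-84.0, 116.0], [-82.0, 131.0], [-77.0, 133.0], [-73.0, 130.0], [-68.0, 131.0], [-64.0, 130.0]]
-0.05 [[-170.0, -6.0], [-165.0, 2.0], [-159.0, 1.0], [-153.0, 1.0], [-147.0, 1.0], [-142.0, -2.0], [-137.0, -2.0], [-132.0, 0.0], [-126.0, 1.0], [-120.0, 5.0], [-116.0, -3.0], [-110.0, -0.0], [-104.0, -0.0], [-98.0, -2.0], [-93.0, 64.0], [-91.0, 28.0], [-89.0, 105.0], [-85.0, 115.0], [-82.0, 116.0], [-78.0, 131.0], [-74.0, 130.0], [-69.0, 134.0], [-64.0, 132.0], [-60.0, 133.0]]
0.05 [[-170.0, 2.0], [-164.0, -0.0], [-160.0, 1.0], [-154.0, 1.0], [-148.0, -3.0], [-142.0, -2.0], [-137.0, 1.0], [-131.0, 0.0], [-125.0, 14.0], [-120.0, 14.0], [-115.0, -1.0], [-109.0, -1.
[... 230 characters left out ...]
154.0, -1.0], [-148.0, -2.0], [-142.0, -1.0], [-137.0, -5.0], [-131.0, 12.0], [-125.0, 14.0], [-120.0, 15.0], [-115.0, -2.0], [-109.0, -2.0], [-103.0, -3.0], [-97.0, 1.0], [-93.0, 1.0], [-90.0, 102.0], [-86.0, 113.0], [-82.0, 115.0], [-78.0, 133.0], [-74.0, 133.0], [-70.0, 132.0], [-65.0, 132.0], [-61.0, 132.0]]
grasp pt [ 0.2589 -0.6231  0.2495] tw deg [-7.0000e-02  2.0000e-02 -1.6034e+02] tw units [-6.0000e-04  2.0000e-04 -1.3361e+00]
dp now-axes [-3.42  -2.93   0.455] after-turn axes [4.207 1.608 0.452]
grasp pt [ 0.2589 -0.6231  0.2495] tw deg [1.000e-02 5.000e-02 1.966e+01] tw units [1.000e-04 4.000e-04 1.639e-01]
dp now-axes [-3.42  -2.93   0.455] after-turn axes [-4.207 -1.608  0.452]
```

Emit:
apply_moves:
  dp:
    - [-0.285,-0.244,0]
    - [-0.285,-0.244,0]
    - [-0.285,-0.244,0]
    - [-0.285,-0.244,0]
    - [-0.285,-0.244,0]
    - [-0.285,-0.244,0]
    - [-0.285,-0.244,0]
    - [-0.285,-0.244,0]
    - [-0.285,-0.244,0]
    - [-0.285,-0.244,0]
  twist:
    - [0,0,-0.05]
    - [0,0,-0.05]
    - [0,0,0]
    - [0,0,0]
    - [0,0,0]
    - [0,0,0]
    - [0,0,0]
    - [0,0,0]
    - [0,0,0]
    - [0,0,0]
  jaw: [0,0,0,0,0,0,0,0,0,0]

```text
clock: 1.25
tcp_pos: [0.317, -0.1667, 0.4018]
orientation: [2.777, -1.46, 0.003]
contact_force: [1.7, 0.4, -0.2]
grip_width: 0.0854
```

Run:
```python
from h import *
st()
yaw=np.radians(2.9);e=np.array([np.cos(yaw),np.sin(yaw)])
for a in (92.9,): delta([.548-.114*e[0],-.1031-.114*e[1],.35],down(np.radians(a)))
```

```text
t 1.25 p [ 0.317  -0.1667  0.4018] xyaw -55.47 tilt 0.27 F [ 1.71  0.4  -0.16] M [ 0.032 -0.082 -0.009] w 0.0854 q [ 0.65  -0.043 -0.327  2.229 -0.012  0.953 -0.639]
grasp pt [ 0.3169 -0.1675  0.2471] tw deg [ 3.4000e-01  1.4000e-01 -1.4837e+02] tw units [ 2.8000e-03  1.1000e-03 -1.2364e+00]
dp now-axes [ 0.155 -1.079  0.429] after-turn axes [0.432 0.999 0.432]
```

Emit:
apply_moves:
  dp:
    - [0.04,-0.27,0]
    - [0.04,-0.27,0]
    - [0.04,-0.27,0]
    - [0.04,-0.27,0]
    - [0,0,0]
    - [0,0,0]
    - [0,0,0]
    - [0,0,0]
    - [0,0,0]
    - [0,0,0]
    - [0,0,0]
    - [0,0,0]
    - [0,0,0]
    - [0,0,0]
    - [0,0,0]
    - [0,0,0]
    - [0,0,0]
    - [0,0,0]
  twist:
    - [0,0,0]
    - [0,0,-0.07]
    - [0,0,-0.07]
    - [0,0,-0.07]
    - [0,0,-0.07]
    - [0,0,-0.07]
    - [0,0,-0.07]
    - [0,0,-0.07]
    - [0,0,-0.07]
    - [0,0,-0.07]
    - [0,0,-0.07]
    - [0,0,-0.07]
    - [0,0,-0.07]
    - [0,0,-0.07]
    - [0,0,-0.07]
    - [0,0,-0.07]
    - [0,0,-0.07]
    - [0,0,-0.07]
  jaw: [0,0,0,0,0,0,0,0,0,0,0,0,0,0,0,0,0,0]

```text
clock: 3.05
tcp_pos: [0.4291, -0.0854, 0.403]
orientation: [2.199, 2.233, -0.004]
contact_force: [0.5, 0.6, -0.6]
grip_width: 0.0856
```

```bash
cat > a.py <<'E'
from h import *
st()
yaw=np.radians(2.9);e=np.array([np.cos(yaw),np.sin(yaw)])
for a in (92.9,): delta([.548-.114*e[0],-.1031-.114*e[1],.29],down(np.radians(a)))
E
python3 a.py
```

```text
t 3.05 p [ 0.4291 -0.0854  0.403 ] xyaw 90.87 tilt 0.46 F [ 0.45  0.63 -0.6 ] M [ 0.034 -0.006  0.053] w 0.0856 q [ 0.668  0.134 -0.659  2.062  0.108  0.973  1.54 ]
grasp pt [ 0.4296 -0.0865  0.2483] tw deg [ 0.19  0.41 -2.03] tw units [ 0.0016  0.0035 -0.0169]
dp now-axes [-0.19   0.036  0.943] after-turn axes [-0.198  0.032  0.941]
```

Emit:
apply_moves:
  dp:
    - [-0.1,0.018,0]
    - [-0.1,0.018,0.1]
    - [0,0,0.2]
    - [0,0,0]
  twist:
    - [0.002,0.0035,-0.017]
    - [0,0,0]
    - [0,0,0]
    - [0,0,0]
  jaw: [0,0,0,0]

```text
clock: 3.45
tcp_pos: [0.4343, -0.111, 0.3654]
orientation: [2.161, 2.278, -0.001]
contact_force: [-0.7, 0.1, -0.5]
grip_width: 0.0852
```

```bash
python3 a.py
python3 - <<'E'
from h import *
f=r.grab_frame("wrist"); cv2.imwrite("pics/w1.png",f["color"][:,:,::-1]); print(f["hand_eye"],f["intrinsics"])
p,R,o=pose(); H=f["hand_eye"]
K=f["intrinsics"]; z=f["z_map"]; v,u=np.mgrid[0:480,0:640]
c=np.stack([(u-K[0,2])/K[0,0]*z,(v-K[1,2])/K[1,1]*z,z],-1)
W=R.apply((c.reshape(-1,3)@H[:3,:3].T+H[:3,3])) + p
W=W.reshape(480,640,3)
m=((abs(W[...,2]-.142)<.005)&(W[...,0]<.475)&(z>0)&(abs(W[...,1]+.108)<.03)).astype(np.uint8)
k,l,s,cc=cv2.connectedComponentsWithStats(m)
i=1+np.argmax(s[1:,4]); q=W[l==i]; print(s[i],cv2.minAreaRect(q[:,:2].astype(np.float32)*1000),q[:,2].mean())
E
```

```text
t 3.45 p [ 0.4343 -0.111   0.3654] xyaw 93.02 tilt 0.07 F [-0.67  0.11 -0.47] M [-0.003  0.004  0.006] w 0.0852 q [ 0.683  0.206 -0.634  2.083  0.157  0.897  1.584]
grasp pt [ 0.4344 -0.1112  0.2107] tw deg [0.03 0.07 0.12] tw units [0.0002 0.0006 0.001 ]
dp now-axes [ 0.019 -0.001  0.628] after-turn axes [ 0.018 -0.     0.628]
[[ 9.99999965e-01 -2.48672449e-04 -9.08310832e-05 -6.99908961e-04]
 [ 2.63764926e-04  9.65283111e-01  2.61205754e-01 -6.60711455e-02]
 [ 2.27230360e-05 -2.61205769e-01  9.65283143e-01  3.03878040e-02]
 [ 0.00000000e+00  0.00000000e+00  0.00000000e+00  1.00000000e+00]] [[338.96038428   0.         315.09418441]
 [  0.         338.96038428 239.3088804 ]
 [  0.           0.           1.        ]]
[ 294  216   50   94 4445] ((438.1969299316406, -110.11226654052734), (58.50883483886719, 29.999841690063477), 2.9516713619232178) 0.14341545021556032
```

View pics/w1.png

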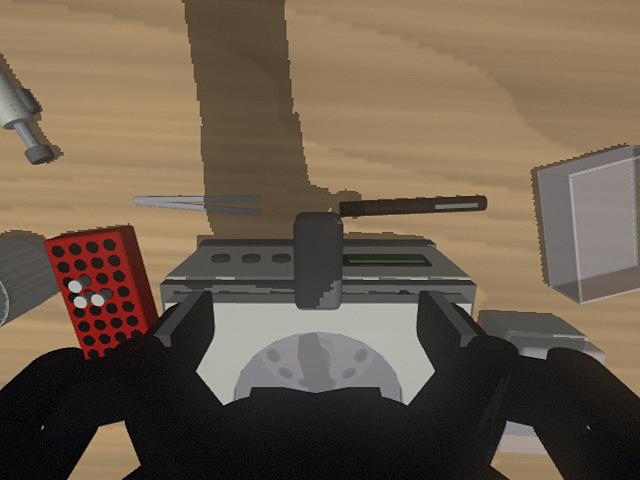

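Emit:
apply_moves:
  dp:
    - [0.009,0,0.15]
    - [0,0,0.15]
    - [0,0,0.15]
    - [0,0,0.13]
    - [0,0,0.05]
    - [0,0,0]
  twist:
    - [0,0,0]
    - [0,0,0]
    - [0,0,0]
    - [0,0,0]
    - [0,0,0]
    - [0,0,0]
  jaw: [0,0,0,0,0,0]
  grip_force: 20

```text
clock: 4.1
tcp_pos: [0.4381, -0.1104, 0.2929]
orientation: [2.16, 2.268, 0.006]
contact_force: [0.3, -0.3, 0.7]
grip_width: 0.0855
```

```bash
python3 a.py
```

```text
t 4.1 p [ 0.4381 -0.1104  0.2929] xyaw 92.8 tilt 0.59 F [ 0.33 -0.27  0.69] M [0.054 0.048 0.004] w 0.0855 q [ 0.622  0.324 -0.595  2.147  0.276  0.732  1.467]
grasp pt [ 0.4396 -0.111   0.1382] tw deg [ 0.53  0.25 -0.1 ] tw units [ 0.0045  0.0021 -0.0008]
dp now-axes [ 0.015 -0.032  0.024] after-turn axes [ 0.015 -0.032  0.024]
```

Emit:
apply_moves:
  dp:
    - [0.012,-0.035,0.024]
    - [0,-0.012,0.006]
    - [0,0,0]
    - [0,0,0]
    - [0,0,0]
    - [0,0,0]
    - [0,0,0]
    - [0,0,0]
  twist:
    - [0.0045,0.002,0]
    - [0,0,0]
    - [0,0,0]
    - [0,0,0]
    - [0,0,0]
    - [0,0,0]
    - [0,0,0]
    - [0,0,0]
  jaw: [0,0,255,255,255,255,255,255]
  grip_force: 20

```text
clock: 4.9
tcp_pos: [0.4331, -0.1093, 0.2921]
orientation: [2.164, 2.271, 0.002]
contact_force: [0.4, 0.4, -0.5]
grip_width: 0.0293
```

```bash
python3 a.py
```

```text
t 4.9 p [ 0.4331 -0.1093  0.2921] xyaw 92.77 tilt 0.25 F [ 0.43  0.44 -0.48] M [0.103 0.039 0.009] w 0.0293 q [ 0.626  0.32  -0.597  2.156  0.27   0.733  1.469]
grasp pt [ 0.4337 -0.1096  0.1374] tw deg [ 0.21  0.12 -0.13] tw units [ 0.0018  0.001  -0.0011]
dp now-axes [0.003 0.009 0.018] after-turn axes [0.003 0.009 0.018]
```

Emit:
apply_moves:
  dp:
    - [0,0,0.025]
    - [0,0,0.025]
    - [0,0,0.025]
  twist:
    - [0,0,0]
    - [0,0,0]
    - [0,0,0]
  jaw: [255,255,255]

```text
clock: 5.2
tcp_pos: [0.433, -0.1091, 0.2842]
orientation: [2.164, 2.271, -0.001]
contact_force: [-8.0, 0.4, 24.1]
grip_width: 0.0296
```

```bash
python3 a.py
```

```text
t 5.2 p [ 0.433  -0.1091  0.2842] xyaw 92.77 tilt 0.26 F [-7.96  0.37 24.08] M [0.421 1.127 0.161] w 0.0296 q [ 0.616  0.333 -0.59   2.162  0.286  0.717  1.454]
grasp pt [ 0.4334 -0.1097  0.1295] tw deg [ 0.15  0.21 -0.13] tw units [ 0.0012  0.0017 -0.0011]
dp now-axes [ 0.001  0.01  -0.049] after-turn axes [ 0.002  0.01  -0.049]
```

Emit:
apply_moves:
  dp:
    - [0,0,-0.04]
    - [0,0,-0.04]
    - [0,0,-0.06]
    - [0,0,-0.06]
    - [0,0,-0.06]
  twist:
    - [0,0,0]
    - [0,0,0]
    - [0,0,0]
    - [0,0,0]
    - [0,0,0]
  jaw: [255,255,255,255,255]

```text
clock: 5.7
tcp_pos: [0.4353, -0.109, 0.3178]
orientation: [2.16, 2.269, 0.007]
contact_force: [5.4, -1.4, -2.8]
grip_width: 0.0292
```

```bash
python3 a.py;python3 - <<'E'
from h import *
f=r.grab_frame("scene"); cv2.imwrite("pics/s2.png",cv2.resize(f["color"][80:320,140:460,::-1],None,fx=2,fy=2))
E
```

```text
t 5.7 p [ 0.4353 -0.109   0.3178] xyaw 92.83 tilt 0.57 F [ 5.4  -1.42 -2.79] M [-0.071 -0.946  0.031] w 0.0292 q [ 0.647  0.279 -0.616  2.132  0.231  0.784  1.506]
grasp pt [ 0.4368 -0.1094  0.1631] tw deg [ 0.54  0.2  -0.07] tw units [ 0.0045  0.0016 -0.0006]
dp now-axes [ 0.002 -0.012  0.232] after-turn axes [ 0.001 -0.01   0.232]
```

View pics/s2.png

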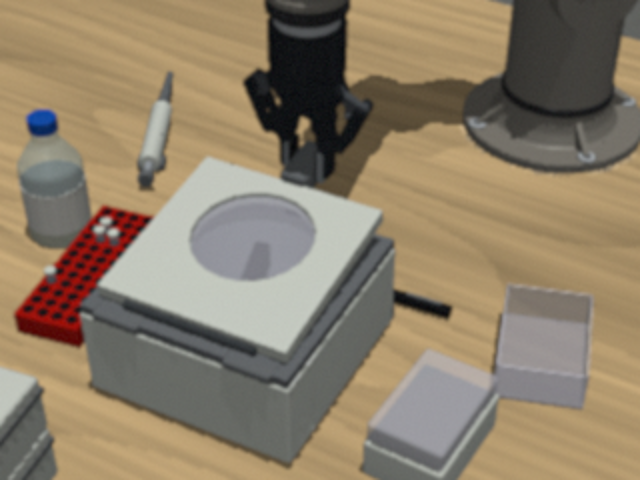

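```bash
cat > arc.py <<'E'
from h import *
import sys
st()
N=int(sys.argv[1]); step=float(sys.argv[2])
p,R,o=pose(); g=p+R.apply([0,0,r.hold_point_z])
yaw=np.radians(2.9);e=np.array([np.cos(yaw),np.sin(yaw),0])
H=np.array([.548,-.1031,.118])+.118*e
u=(g-H)@e; w=g[2]-H[2]; n=(g-H)@np.array([-e[1],e[0],0])
phi=np.arctan2(w,-u); print("g rel",u.round(4),n.round(4),w.round(4),"rad",np.hypot(u,w).round(4),"theta",(phi-.0834).round(3))
T=R.as_matrix(); tilt=(R.inv()*down(np.radians(92.9))).as_rotvec(); print("tilt fix units",(np.degrees(tilt)/120).round(4))
Rr=.233; cur=np.array([u,w])
for k in range(1,N+1):
    a=phi+k*step; nx=np.array([-Rr*np.cos(a),Rr*np.sin(a)]); d=nx-cur; cur=nx
    v=R.inv().apply(d[0]*e+np.array([0,0,d[1]])-n/N*np.array([-e[1],e[0],0]))/.12
    print(v.round(3).tolist(),end=", ")
E
python3 arc.py 10 .075
```

```text
t 5.75 p [ 0.4355 -0.1089  0.3189] xyaw 92.82 tilt 0.61 F [3.21 0.24 2.51] M [ 0.283 -0.24   0.093] w 0.0297 q [ 0.647  0.277 -0.616  2.131  0.23   0.786  1.507]
g rel -0.2291 -0.0007 0.0462 rad 0.2337 theta 0.115
tilt fix units [ 0.0047  0.0019 -0.0007]
[0.0, 0.041, -0.14], [0.0, 0.046, -0.138], [0.0, 0.056, -0.134], [0.0, 0.066, -0.13], [0.0, 0.076, -0.124], [0.0, 0.085, -0.118], [0.0, 0.093, -0.112], [0.0, 0.101, -0.104], [0.0, 0.109, -0.097], [0.0, 0.116, -0.088],
```

Emit:
apply_moves:
  dp:
    - [0,0.04,-0.14]
    - [0,0.046,-0.138]
    - [0,0.056,-0.134]
    - [0,0.066,-0.13]
    - [0,0.076,-0.124]
    - [0,0.085,-0.118]
  twist:
    - [0.0047,0.002,0]
    - [0,0,0]
    - [0,0,0]
    - [0,0,0]
    - [0,0,0]
    - [0,0,0]
  jaw: [255,255,255,255,255,255]

```text
clock: 6.35
tcp_pos: [0.4779, -0.1075, 0.4137]
orientation: [-2.163, -2.271, 0.006]
contact_force: [3.9, -1.1, -6.7]
grip_width: 0.0296
```

```bash
python3 arc.py 8 .08
```

```text
t 6.35 p [ 0.4779 -0.1075  0.4137] xyaw 92.79 tilt 0.37 F [ 3.89 -1.06 -6.7 ] M [-0.126 -0.604  0.066] w 0.0296 q [ 0.657  0.222 -0.64   1.94   0.153  1.034  1.569]
g rel -0.1893 -0.0007 0.141 rad 0.236 theta 0.557
tilt fix units [-0.003  -0.0006 -0.0009]
[0.001, 0.117, -0.106], [0.001, 0.106, -0.113], [0.001, 0.115, -0.104], [0.001, 0.123, -0.095], [0.001, 0.13, -0.085], [0.001, 0.137, -0.074], [0.001, 0.142, -0.063], [0.001, 0.147, -0.051],
```

Emit:
apply_moves:
  dp:
    - [0,0.107,-0.11]
    - [0,0.106,-0.113]
    - [0,0.115,-0.104]
    - [0,0.123,-0.095]
    - [0,0.13,-0.085]
    - [0,0.137,-0.074]
  twist:
    - [-0.003,-0.0006,0]
    - [0,0,0]
    - [0,0,0]
    - [0,0,0]
    - [0,0,0]
    - [0,0,0]
  jaw: [255,255,255,255,255,255]

```text
clock: 6.95
tcp_pos: [0.5577, -0.1035, 0.4787]
orientation: [-2.15, -2.255, 0.039]
contact_force: [-5.5, -0.7, 2.9]
grip_width: 0.0296
```

```bash
python3 arc.py 8 .08
```

```text
t 6.95 p [ 0.5577 -0.1035  0.4787] xyaw 92.72 tilt 2.05 F [-5.52 -0.73  2.9 ] M [0.034 1.433 0.122] w 0.0296 q [ 0.579  0.31  -0.633  1.681  0.19   1.249  1.52 ]
g rel -0.1138 -0.0007 0.2061 rad 0.2354 theta 0.983
tilt fix units [-0.0171 -0.0007 -0.0015]
[0.001, 0.147, -0.057], [0.001, 0.142, -0.063], [0.001, 0.146, -0.052], [0.001, 0.15, -0.04], [0.001, 0.153, -0.028], [0.001, 0.155, -0.016], [0.001, 0.155, -0.003], [0.001, 0.155, 0.009],
```

Emit:
apply_moves:
  dp:
    - [0,0.14,-0.066]
    - [0,0.142,-0.063]
    - [0,0.146,-0.052]
    - [0,0.15,-0.04]
    - [0,0.153,-0.028]
  twist:
    - [-0.01,0,0]
    - [-0.01,0,0]
    - [-0.005,0,0]
    - [-0.003,0,0]
    - [-0.003,0,0]
  jaw: [255,255,255,255,255]

```text
clock: 7.45
tcp_pos: [0.6412, -0.0991, 0.5056]
orientation: [-2.169, -2.272, -0.002]
contact_force: [-3.5, 0.5, -0.7]
grip_width: 0.0295
```

```bash
python3 arc.py 5 .08
```

```text
t 7.45 p [ 0.6412 -0.0991  0.5056] xyaw 92.67 tilt 0.07 F [-3.48  0.54 -0.7 ] M [0.005 0.987 0.06 ] w 0.0295 q [ 0.491  0.429 -0.615  1.462  0.249  1.329  1.477]
g rel -0.0246 -0.0006 0.2329 rad 0.2342 theta 1.382
tilt fix units [ 0.0002 -0.0005 -0.0019]
[0.002, 0.156, 0.0], [0.002, 0.155, 0.002], [0.002, 0.155, 0.015], [0.002, 0.153, 0.027], [0.001, 0.15, 0.039],
```

Emit:
apply_moves:
  dp:
    - [0,0.155,0]
    - [0,0.155,0.002]
    - [0,0.155,0.015]
    - [0,0.1,0.018]
    - [0,0,0]
    - [0,0,0]
  twist:
    - [0,0,0]
    - [0,0,0]
    - [0,0,0]
    - [0,0,0]
    - [0,0,0]
    - [0,0,0]
  jaw: [255,255,255,255,255,255]

```text
clock: 8.05
tcp_pos: [0.7085, -0.0956, 0.5028]
orientation: [-2.162, -2.265, 0.015]
contact_force: [0.4, -0.5, 2.0]
grip_width: 0.0298
```

```bash
python3 arc.py 5 .08;python3 - <<'E'
from h import *
f=r.grab_frame("scene"); cv2.imwrite("pics/s3.png",f["color"][:,:,::-1])
f=r.grab_frame("top"); cv2.imwrite("pics/t3.png",f["color"][:,:,::-1])
E
```

```text
t 8.05 p [ 0.7085 -0.0956  0.5028] xyaw 92.65 tilt 0.81 F [ 0.35 -0.54  2.02] M [-0.103 -0.094  0.026] w 0.0298 q [ 0.409  0.551 -0.589  1.283  0.298  1.408  1.455]
g rel 0.0405 -0.0005 0.2301 rad 0.2336 theta 1.662
tilt fix units [-0.0067 -0.0004 -0.0021]
[0.001, 0.151, 0.036], [0.001, 0.149, 0.043], [0.001, 0.145, 0.055], [0.001, 0.14, 0.066], [0.001, 0.135, 0.077],
```

View pics/s3.png

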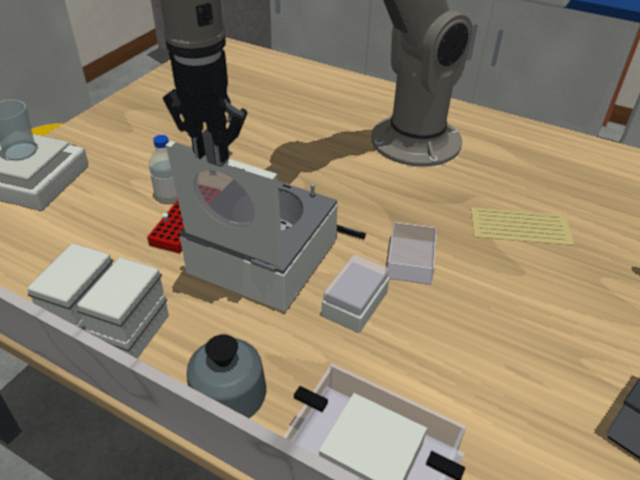

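View pics/t3.png

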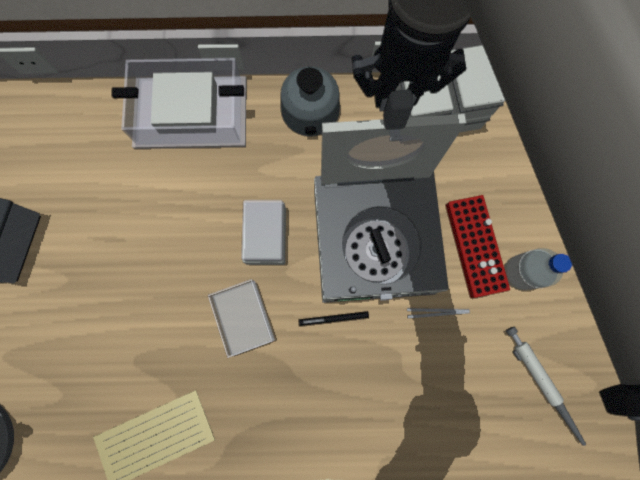

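Emit:
apply_moves:
  dp:
    - [0,0,0]
    - [0,0,0]
    - [0,0,0]
    - [0,0,0]
    - [0,0,0]
    - [0,0,-0.1]
    - [0,0,-0.2]
    - [0,0,-0.2]
    - [0,0,-0.2]
  twist:
    - [0,0,0]
    - [0,0,0]
    - [0,0,0]
    - [0,0,0]
    - [0,0,0]
    - [0,0,0]
    - [0,0,0]
    - [0,0,0]
    - [0,0,0]
  jaw: [0,0,0,0,0,0,0,0,0]

```text
clock: 9.05
tcp_pos: [0.7079, -0.0963, 0.5861]
orientation: [-2.156, -2.259, 0.027]
contact_force: [0.4, 0.3, 0.6]
grip_width: 0.0858
```

Run:
```python
from h import *
st()
f=r.grab_frame("top"); cv2.imwrite("pics/t4.png",cv2.resize(f["color"][100:320,290:480,::-1],None,fx=2.7,fy=2.7,interpolation=cv2.INTER_CUBIC))
P=cloud(f);z=f["z_map"];c=f["color"].astype(int)
yaw=np.radians(2.9);e=np.array([np.cos(yaw),np.sin(yaw)]);nn=np.array([-e[1],e[0]]);ax=np.array([.548,-.1031])
L=np.stack([(P[...,:2]-ax)@e,(P[...,:2]-ax)@nn,P[...,2]],-1)
# knob
m=(np.hypot(L[...,0],L[...,1])<.06)&(L[...,2]>.095)&(L[...,2]<.125)&(c.max(-1)<70)
k,l,s,cc=cv2.connectedComponentsWithStats(m.astype(np.uint8)); i=1+np.argmax(s[1:,4]); q=P[l==i]
print("knob",s[i],cv2.minAreaRect(q[:,:2].astype(np.float32)*1000),q[:,2].mean(), "world")
# lid: angle by line fit of points above deck
m=(abs(L[...,1])<.095)&(L[...,0]>.08)&(L[...,0]<.2)&(L[...,2]>.15)&(L[...,2]<.31)
q=L[m]; A=np.polyfit(q[:,2],q[:,0],1); print("lid dx/dz",A,len(q),"theta",np.pi/2+np.arctan(A[0]))
# deck pin
m=(L[...,0]<-.02)&(L[...,0]>-.12)&(abs(L[...,1])<.11)&(L[...,2]>.121)&(L[...,2]<.2)
print("pin",m.sum(),np.median(L[m],0),L[m].max(0))
m=(abs(L[...,0]+.085)<.02)&(L[...,1]<-.02)
```

```text
t 9.05 p [ 0.7079 -0.0963  0.5861] xyaw 92.65 tilt 1.45 F [0.43 0.31 0.6 ] M [ 0.018 -0.072  0.03 ] w 0.0858 q [ 0.39   0.526 -0.59   1.138  0.279  1.58   1.478]
knob [370 228  21  36 347] ((547.67431640625, -102.59071350097656), (63.31863021850586, 16.29509735107422), 18.500268936157227) 0.1089159957501016 world
lid dx/dz [0.05734069 0.11367394] 5049 theta 1.6280742986122976
pin 30 [-0.0782766   0.0602311   0.14319898] [-0.02878233  0.10856612  0.14692744]
```

View pics/t4.png

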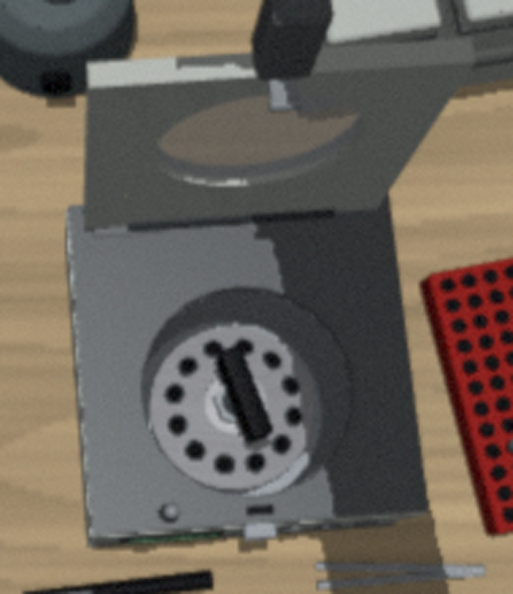

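Emit:
apply_moves:
  dp:
    - [0.01,-0.25,0]
    - [0.01,-0.33,0]
    - [0.01,-0.33,0]
    - [0.01,-0.33,0]
    - [0,-0.05,0]
  twist:
    - [-0.006,0,-0.03]
    - [-0.006,0,-0.035]
    - [0,0,-0.035]
    - [0,0,-0.03]
    - [0,0,0]
  jaw: [120,120,120,120,120]

```text
clock: 9.6
tcp_pos: [0.5514, -0.1147, 0.5954]
orientation: [1.819, 2.549, 0.018]
contact_force: [0.0, -0.2, -0.4]
grip_width: 0.0452
```

```bash
cat > k.py <<'E'
from h import *
import sys
st(); delta([.5477,-.1028,float(sys.argv[1])],down(np.radians(float(sys.argv[2]))))
E
python3 k.py .254 108.5
```

```text
t 9.6 p [ 0.5514 -0.1147  0.5954] xyaw 108.98 tilt 0.86 F [ 0.01 -0.21 -0.43] M [ 0.001 -0.003 -0.046] w 0.0452 q [ 0.661  0.234 -0.692  1.519  0.146  1.428  1.866]
grasp pt [ 0.5537 -0.1141  0.4407] tw deg [0.86 0.06 0.49] tw units [0.0072 0.0005 0.004 ]
dp now-axes [ 0.107 -0.04   2.844] after-turn axes [1.040e-01 2.000e-03 2.845e+00]
```

Descend partway and take a wrist look at the knob.

Emit:
apply_moves:
  dp:
    - [0.1,0,0.2]
    - [0,0,0.35]
    - [0,0,0.35]
    - [0,0,0.35]
    - [0,0,0.35]
    - [0,0,0.1]
    - [0,0,0]
  twist:
    - [0.007,0,0.004]
    - [0,0,0]
    - [0,0,0]
    - [0,0,0]
    - [0,0,0]
    - [0,0,0]
    - [0,0,0]
  jaw: [120,120,120,120,120,120,120]

```text
clock: 10.3
tcp_pos: [0.5521, -0.1027, 0.3944]
orientation: [1.833, 2.531, 0.009]
contact_force: [-0.3, 0.2, 0.1]
grip_width: 0.0449
```

```bash
python3 k.py .254 108.5
cat >> h.py <<'E'
def wcloud(f):
    p,R,o=pose(); H=f["hand_eye"]; K=f["intrinsics"]; z=f["z_map"]; v,u=np.mgrid[0:480,0:640]
    c=np.stack([(u-K[0,2])/K[0,0]*z,(v-K[1,2])/K[1,1]*z,z],-1)
    return (R.apply((c.reshape(-1,3)@H[:3,:3].T+H[:3,3]))+p).reshape(480,640,3)
E
python3 - <<'E'
from h import *
p0=pose()
f=r.grab_frame("wrist"); cv2.imwrite("pics/w5.png",f["color"][:,:,::-1])
W=wcloud(f); c=f["color"].astype(int)
m=(np.hypot(W[...,0]-.548,W[...,1]+.103)<.045)&(W[...,2]>.105)&(W[...,2]<.118)&(c.max(-1)<90)&(f["z_map"]>0)
k,l,s,cc=cv2.connectedComponentsWithStats(m.astype(np.uint8)); i=1+np.argmax(s[1:,4]); q=W[l==i]
print("knob",s[i],cv2.minAreaRect(q[:,:2].astype(np.float32)*1000),q[:,2].mean())
E
```

```text
t 10.3 p [ 0.5521 -0.1027  0.3944] xyaw 108.16 tilt 1.02 F [-0.34  0.17  0.08] M [-0.027 -0.014  0.007] w 0.0449 q [ 0.603  0.372 -0.666  1.813  0.272  1.03   1.721]
grasp pt [ 0.5547 -0.1035  0.2397] tw deg [ 0.83  0.58 -0.33] tw units [ 0.0069  0.0049 -0.0028]
dp now-axes [ 0.023 -0.052  1.169] after-turn axes [ 0.011 -0.035  1.17 ]
knob [ 309  183   22   81 1634] ((547.6395263671875, -104.434326171875), (62.67142868041992, 15.97437858581543), 18.888742446899414) 0.11203641984176868
```

View pics/w5.png

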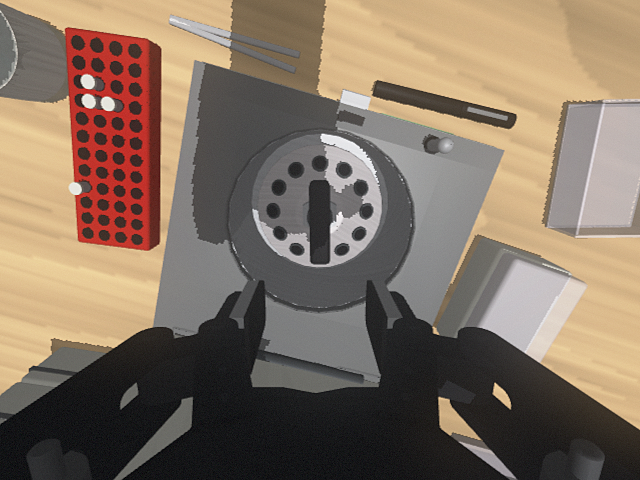

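Emit:
apply_moves:
  dp:
    - [0.012,-0.04,0.1]
    - [0,-0.005,0.2]
    - [0,-0.005,0.2]
    - [0,-0.005,0.2]
    - [0,0,0.1]
    - [0,0,0]
  twist:
    - [0.007,0.005,-0.004]
    - [0.001,0,0]
    - [0.001,0,0]
    - [0.001,0,0]
    - [0,0,0]
    - [0,0,0]
  jaw: [120,120,120,120,120,120]

```text
clock: 10.95
tcp_pos: [0.5506, -0.1039, 0.306]
orientation: [1.826, 2.542, 0.003]
contact_force: [-0.5, 0.3, 0.2]
grip_width: 0.0451
```

```bash
sed -i 's/-.1028/-.1035/' k.py; python3 k.py .254 108.7
```

```text
t 10.95 p [ 0.5506 -0.1039  0.306 ] xyaw 108.61 tilt 0.65 F [-0.48  0.26  0.18] M [0.029 0.051 0.014] w 0.0451 q [ 0.561  0.477 -0.622  1.894  0.363  0.873  1.653]
grasp pt [ 0.5521 -0.1047  0.1513] tw deg [ 0.45  0.47 -0.09] tw units [ 0.0037  0.0039 -0.0007]
dp now-axes [ 0.014 -0.025  0.433] after-turn axes [ 0.011 -0.022  0.434]
```

Emit:
apply_moves:
  dp:
    - [0.011,-0.024,0.12]
    - [0,-0.005,0.12]
    - [0,-0.005,0.12]
    - [0,-0.005,0.06]
    - [0,0,0]
  twist:
    - [0.004,0.004,0]
    - [0.001,0,0]
    - [0.001,0,0]
    - [0,0,0]
    - [0,0,0]
  jaw: [120,120,120,120,120]

```text
clock: 11.45
tcp_pos: [0.5469, -0.1044, 0.2546]
orientation: [1.834, 2.551, -0.003]
contact_force: [0.2, 0.1, 1.1]
grip_width: 0.045
```

```bash
python3 k.py .254 108.7
```

```text
t 11.45 p [ 0.5469 -0.1044  0.2546] xyaw 108.58 tilt 0.13 F [0.15 0.09 1.09] M [0.022 0.081 0.007] w 0.045 q [ 0.531  0.544 -0.586  1.932  0.418  0.789  1.607]
grasp pt [ 0.5468 -0.1048  0.0999] tw deg [-0.09  0.09 -0.12] tw units [-0.0008  0.0007 -0.001 ]
dp now-axes [0.005 0.009 0.005] after-turn axes [0.005 0.009 0.005]
```

Emit:
apply_moves:
  dp:
    - [0.005,0.009,0]
    - [0,0,0]
    - [0,0,0]
    - [0,0,0]
    - [0,0,0]
    - [0,0,0]
  twist:
    - [0,0,0]
    - [0,0,0]
    - [0,0,0]
    - [0,0,0]
    - [0,0,0]
    - [0,0,0]
  jaw: [120,255,255,255,255,255]
  grip_force: 60

```text
clock: 12.05
tcp_pos: [0.5482, -0.1032, 0.2557]
orientation: [1.833, 2.55, -0.002]
contact_force: [-0.1, 0.1, -2.4]
grip_width: 0.0148
```

```bash
python3 k.py .254 108.7
```

```text
t 12.05 p [ 0.5482 -0.1032  0.2557] xyaw 108.59 tilt 0.13 F [-0.09  0.08 -2.45] M [ 0.062 -0.127  0.009] w 0.0148 q [ 0.529  0.544 -0.586  1.929  0.418  0.791  1.605]
grasp pt [ 0.5483 -0.1036  0.101 ] tw deg [-0.02  0.12 -0.11] tw units [-0.0002  0.001  -0.0009]
dp now-axes [-0.001 -0.005  0.014] after-turn axes [-0.001 -0.005  0.014]
```

Emit:
apply_moves:
  dp:
    - [0,0,0]
    - [0,0,0]
    - [0,0,0]
    - [0,0,0]
    - [0,0,0]
  twist:
    - [0,0,0.04]
    - [0,0,0.04]
    - [0,0,0.04]
    - [0,0,0.04]
    - [0,0,0.04]
  jaw: [255,255,255,255,255]

```text
clock: 12.55
tcp_pos: [0.5482, -0.1034, 0.2556]
orientation: [2.338, 2.096, -0.001]
contact_force: [-0.5, -0.2, -2.3]
grip_width: 0.0153
```

```bash
python3 k.py .2555 84.6
```

```text
t 12.55 p [ 0.5482 -0.1034  0.2556] xyaw 83.76 tilt 0.11 F [-0.49 -0.18 -2.29] M [0.049 0.022 0.054] w 0.0153 q [ 0.453  0.521 -0.484  1.934  0.343  0.766  1.235]
grasp pt [ 0.5483 -0.1037  0.1009] tw deg [ 0.05  0.09 -0.84] tw units [ 0.0005  0.0008 -0.007 ]
dp now-axes [-0.001 -0.004  0.001] after-turn axes [-0.001 -0.004  0.001]
```

Emit:
apply_moves:
  dp:
    - [0,0,0]
    - [0,0,0]
    - [0,0,0]
  twist:
    - [0,0,0.018]
    - [0,0,0.018]
    - [0,0,0.018]
  jaw: [255,255,255]

```text
clock: 12.85
tcp_pos: [0.5482, -0.1034, 0.2556]
orientation: [2.458, 1.953, -0.001]
contact_force: [-0.3, -1.0, -1.3]
grip_width: 0.0151
```

```bash
python3 -c "from h import *;st()"
```

```text
t 12.85 p [ 0.5482 -0.1034  0.2556] xyaw 76.95 tilt 0.13 F [-0.33 -0.96 -1.34] M [0.014 0.061 0.025] w 0.0151 q [ 0.43   0.516 -0.455  1.936  0.323  0.76   1.133]
```

Emit:
apply_moves:
  dp:
    - [0,0,0]
    - [0,0,0]
    - [0,0,0]
  twist:
    - [0,0,0.018]
    - [0,0,0.018]
    - [0,0,0.018]
  jaw: [255,255,255]

```text
clock: 13.15
tcp_pos: [0.5481, -0.1034, 0.2556]
orientation: [2.568, 1.806, -0.001]
contact_force: [0.3, -0.5, -1.5]
grip_width: 0.0153
```

```bash
python3 -c "from h import *;st()"
```

```text
t 13.15 p [ 0.5481 -0.1034  0.2556] xyaw 70.23 tilt 0.14 F [ 0.34 -0.5  -1.48] M [0.018 0.002 0.038] w 0.0153 q [ 0.409  0.511 -0.427  1.938  0.303  0.755  1.033]
```

Emit:
apply_moves:
  dp:
    - [0,0,0]
    - [0,0,0]
    - [0,0,0]
  twist:
    - [0,0,0.018]
    - [0,0,0.018]
    - [0,0,0.018]
  jaw: [255,255,255]

```text
clock: 13.45
tcp_pos: [0.5481, -0.1034, 0.2556]
orientation: [2.669, 1.652, -0.001]
contact_force: [-0.3, 0.2, -1.9]
grip_width: 0.0148
```

```bash
python3 -c "from h import *;st()"
```

```text
t 13.45 p [ 0.5481 -0.1034  0.2556] xyaw 63.52 tilt 0.15 F [-0.31  0.17 -1.86] M [0.027 0.025 0.097] w 0.0148 q [ 0.387  0.506 -0.399  1.939  0.284  0.749  0.933]
```

Emit:
apply_moves:
  dp:
    - [0,0,0]
    - [0,0,0]
  twist:
    - [0,0,0.018]
    - [0,0,0.018]
  jaw: [255,255]

```text
clock: 13.65
tcp_pos: [0.5481, -0.1034, 0.2556]
orientation: [2.731, 1.547, -0.001]
contact_force: [0.1, -0.8, -1.4]
grip_width: 0.0147
```

```bash
python3 -c "from h import *;st()"
```

```text
t 13.65 p [ 0.5481 -0.1034  0.2556] xyaw 59.04 tilt 0.16 F [ 0.1  -0.76 -1.4 ] M [-0.046  0.063  0.043] w 0.0147 q [ 0.372  0.503 -0.38   1.94   0.27   0.746  0.866]
```

Emit:
apply_moves:
  dp:
    - [0,0,0]
    - [0,0,0]
    - [0,0,0]
  twist:
    - [0,0,0.018]
    - [0,0,0.018]
    - [0,0,0.018]
  jaw: [255,255,255]

```text
clock: 13.95
tcp_pos: [0.548, -0.1034, 0.2556]
orientation: [2.815, 1.386, -0.001]
contact_force: [0.1, 0.3, -0.9]
grip_width: 0.0148
```

```bash
python3 -c "from h import *;st()"
```

```text
t 13.95 p [ 0.548  -0.1034  0.2556] xyaw 52.44 tilt 0.2 F [ 0.09  0.29 -0.89] M [-0.104  0.072  0.414] w 0.0148 q [ 0.35   0.499 -0.352  1.942  0.251  0.741  0.767]
```

Emit:
apply_moves:
  dp:
    - [0,0,0]
  twist:
    - [0,0,0.018]
  jaw: [255]

```text
clock: 14.05
tcp_pos: [0.548, -0.1033, 0.2556]
orientation: [2.841, 1.333, -0.001]
contact_force: [0.9, -0.7, -2.3]
grip_width: 0.0153
```

```bash
python3 -c "from h import *;st()"
```

```text
t 14.05 p [ 0.548  -0.1033  0.2556] xyaw 50.28 tilt 0.21 F [ 0.87 -0.72 -2.28] M [-0.055  0.072  0.478] w 0.0153 q [ 0.343  0.498 -0.342  1.943  0.245  0.74   0.734]
```

Emit:
apply_moves:
  dp:
    - [0,0,0]
    - [0,0,0]
  twist:
    - [0,0,0.018]
    - [0,0,0.018]
  jaw: [255,255]

```text
clock: 14.25
tcp_pos: [0.548, -0.1032, 0.2556]
orientation: [2.889, 1.224, -0.001]
contact_force: [1.0, -0.4, -2.1]
grip_width: 0.015
```

```bash
python3 -c "from h import *;st()"
```

```text
t 14.25 p [ 0.548  -0.1032  0.2556] xyaw 45.91 tilt 0.25 F [ 1.01 -0.44 -2.12] M [-0.049  0.04   0.199] w 0.015 q [ 0.328  0.495 -0.323  1.944  0.233  0.737  0.669]
```

Emit:
apply_moves:
  dp:
    - [0,0,0]
    - [0,0,0]
  twist:
    - [0,0,0.018]
    - [0,0,0.018]
  jaw: [255,255]

```text
clock: 14.45
tcp_pos: [0.548, -0.1032, 0.2556]
orientation: [2.935, 1.109, -0.001]
contact_force: [0.5, -0.3, -1.5]
grip_width: 0.0152
```

```bash
python3 -c "from h import *;st()"
```

```text
t 14.45 p [ 0.548  -0.1032  0.2556] xyaw 41.41 tilt 0.25 F [ 0.54 -0.33 -1.5 ] M [ 0.044  0.017 -0.238] w 0.0152 q [ 0.313  0.493 -0.304  1.945  0.22   0.734  0.602]
```

Emit:
apply_moves:
  dp:
    - [0,0,0]
    - [0,0,0]
    - [0,0,0]
    - [0,0,0]
    - [0,0,0]
    - [0,0,0]
  twist:
    - [0,0,0.018]
    - [0,0,0.018]
    - [0,0,0.018]
    - [0,0,0.018]
    - [0,0,0.015]
    - [0,0,0]
  jaw: [255,255,255,255,255,255]

```text
clock: 15.05
tcp_pos: [0.5479, -0.1035, 0.2556]
orientation: [3.03, 0.818, 0.001]
contact_force: [1.0, -0.6, -1.1]
grip_width: 0.0152
```

```bash
python3 -c "from h import *;st()"
```

```text
t 15.05 p [ 0.5479 -0.1035  0.2556] xyaw 30.21 tilt 0.19 F [ 0.96 -0.55 -1.13] M [ 0.044  0.045 -0.098] w 0.0152 q [ 0.277  0.488 -0.257  1.947  0.185  0.727  0.437]
```

Emit:
apply_moves:
  dp:
    - [0,0,0]
    - [0,0,0]
    - [0,0,0]
    - [0,0,0]
    - [0,0,0]
    - [0,0,0]
  twist:
    - [0,0,0]
    - [0,0,0]
    - [0,0,0]
    - [0,0,0]
    - [0,0,0]
    - [0,0,0]
  jaw: [120,120,120,120,120,120]

```text
clock: 15.65
tcp_pos: [0.5486, -0.1032, 0.2564]
orientation: [3.028, 0.823, 0.004]
contact_force: [-0.9, -0.8, 1.0]
grip_width: 0.0452
```

Emit:
apply_moves:
  dp:
    - [0,0,-0.1]
    - [0,0,-0.2]
    - [0,0,-0.25]
    - [0,0,-0.25]
    - [0,0,-0.2]
    - [0,0,-0.1]
    - [0,0,0]
  twist:
    - [0,0,0]
    - [0,0,0]
    - [0,0,0]
    - [0,0,0]
    - [0,0,0]
    - [0,0,0]
    - [0,0,0]
  jaw: [120,120,120,120,120,120,120]

```text
clock: 16.35
tcp_pos: [0.5477, -0.1025, 0.3973]
orientation: [3.028, 0.824, 0.005]
contact_force: [0.9, 0.2, -0.5]
grip_width: 0.0454
```

Run:
```python
from h import *
st()
f=r.grab_frame("wrist"); cv2.imwrite("pics/w6.png",f["color"][:,:,::-1])
W=wcloud(f); c=f["color"].astype(int)
m=(np.hypot(W[...,0]-.548,W[...,1]+.103)<.045)&(W[...,2]>.102)&(W[...,2]<.120)&(c.max(-1)<90)&(f["z_map"]>0)
k,l,s,cc=cv2.connectedComponentsWithStats(m.astype(np.uint8)); i=1+np.argmax(s[1:,4]); q=W[l==i]
print("knob",s[i],cv2.minAreaRect(q[:,:2].astype(np.float32)*1000),q[:,2].mean())
```

```text
t 16.35 p [ 0.5477 -0.1025  0.3973] xyaw 30.45 tilt 0.28 F [ 0.93  0.22 -0.54] M [ 0.033  0.017 -0.016] w 0.0454 q [ 0.311  0.308 -0.292  1.834  0.107  1.01   0.507]
knob [ 304  193   21   80 1576] ((547.2847290039062, -103.95104217529297), (15.949560165405273, 63.244503021240234), 29.9857177734375) 0.11007575011565428
```

View pics/w6.png

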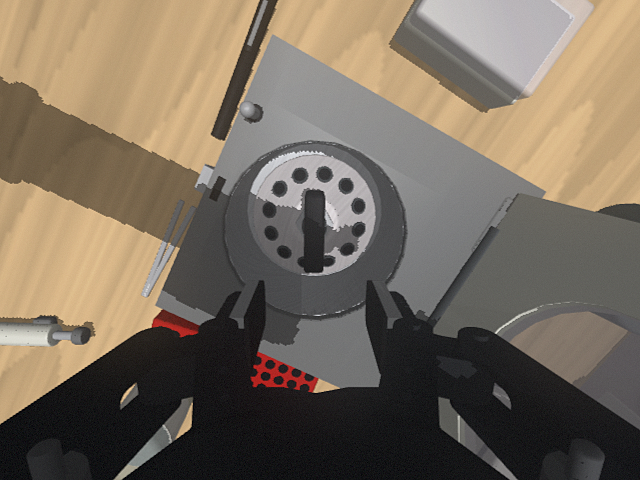

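```bash
python3 -c "
from h import *
delta([.46,-.40,.45])
c=cv2.imread('pics/w6.png')[170:300,230:410]; cv2.imwrite('pics/w6z.png',cv2.resize(c,None,fx=4,fy=4,interpolation=cv2.INTER_CUBIC))"
```

```text
grasp pt [ 0.5479 -0.1029  0.2416] tw deg [0. 0. 0.] tw units [0. 0. 0.]
dp now-axes [-1.885  1.77  -0.442] after-turn axes [-1.885  1.77  -0.442]
```

View pics/w6z.png

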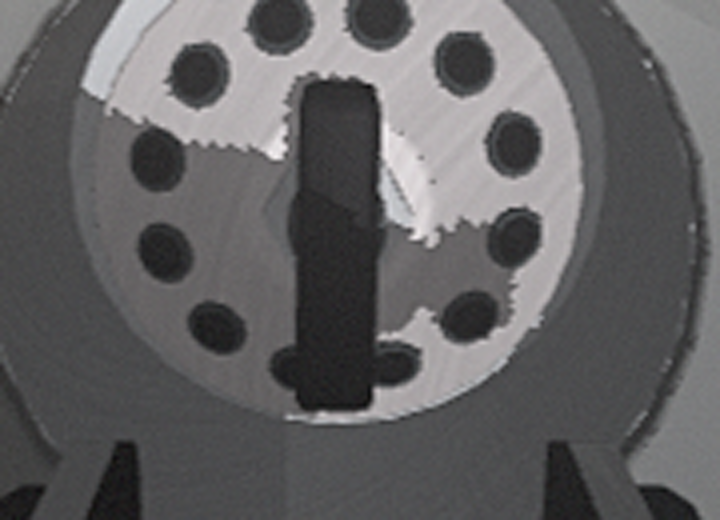

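Emit:
apply_moves:
  dp:
    - [0,0,-0.25]
    - [0,0,-0.2]
    - [-0.2,0.19,0]
    - [-0.25,0.235,0]
    - [-0.25,0.235,0]
    - [-0.25,0.235,0]
    - [-0.25,0.235,0]
    - [-0.25,0.235,0]
    - [-0.2,0.19,0]
    - [0,0,0]
    - [0,0,0]
  twist:
    - [0,0,0]
    - [0,0,0]
    - [0,0,0]
    - [0,0,0]
    - [0,0,0]
    - [0,0,0]
    - [0,0,0]
    - [0,0,0]
    - [0,0,0]
    - [0,0,0]
    - [0,0,0]
  jaw: [120,120,120,120,120,120,120,120,120,120,120]

```text
clock: 17.5
tcp_pos: [0.4665, -0.3713, 0.4339]
orientation: [-3.015, -0.83, 0.032]
contact_force: [-0.1, 0.9, 0.4]
grip_width: 0.0448
```

Run:
```python
from h import *
st()
f=r.grab_frame("top"); cv2.imwrite("pics/t7.png",f["color"][:,:,::-1])
P=cloud(f);c=f["color"].astype(int)
yaw=np.radians(2.9);e=np.array([np.cos(yaw),np.sin(yaw)]);nn=np.array([-e[1],e[0]]);ax=np.array([.548,-.1031])
L=np.stack([(P[...,:2]-ax)@e,(P[...,:2]-ax)@nn,P[...,2]],-1)
m=(np.hypot(L[...,0],L[...,1])<.06)&(L[...,2]>.095)&(L[...,2]<.125)&(c.max(-1)<70)
k,l,s,cc=cv2.connectedComponentsWithStats(m.astype(np.uint8)); i=1+np.argmax(s[1:,4]); q=P[l==i]
print("knob",s[i],cv2.minAreaRect(q[:,:2].astype(np.float32)*1000))
m=(abs(L[...,1])<.095)&(L[...,0]>.08)&(L[...,0]<.2)&(L[...,2]>.15)&(L[...,2]<.31)
q=L[m]; A=np.polyfit(q[:,2],q[:,0],1); print("theta",np.pi/2+np.arctan(A[0]))
m=(L[...,2]>.335)&(L[...,2]<.42)&(abs(L[...,1])<.03)&(L[...,0]>.1)
q=L[m];print("tab",len(q),q.min(0),q.max(0))
```

```text
t 17.5 p [ 0.4665 -0.3713  0.4339] xyaw 30.78 tilt 1.43 F [-0.07  0.89  0.4 ] M [ 0.033 -0.049  0.015] w 0.0448 q [ 0.679  0.334 -0.144  1.701  0.058  1.135  1.054]
knob [364 234  33  24 317] ((547.8018798828125, -103.04899597167969), (15.772135734558105, 64.42972564697266), 29.583209991455078)
theta 1.6283139548032848
tab 829 [ 0.12675639 -0.01481244  0.33509956] [0.15645708 0.01542203 0.37671706]
```

View pics/t7.png

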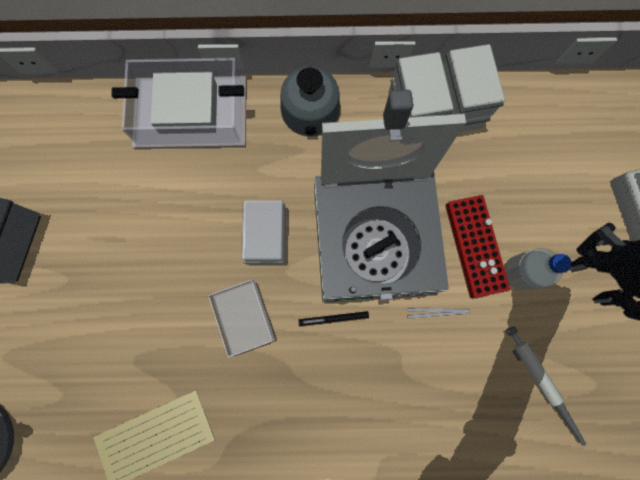

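```bash
python3 -c "
from bench import r
print(r.hand_in())"
```

```text
the job is handed in; nothing more can be done
None
```

The job is handed in at about 17.6 s of the 72 s allowed. The lid is open and upright, and the knob was turned to its first click, let go and not turned back.

- **Lid:** I pinched the tab and pressed it down 7.9 mm, to the firm stop (24 N). Letting it rise freed the catch, and I swung the lid up and released it. It was still upright in the last top picture, at 1.63 rad by depth fit. The arm's own path gave 1.66, so the two differ by 0.03, but both are above 1.6.
- **Knob:** I turned it 1.37 rad clockwise.
  - **Click:** The torque climbed from about 0.87 rad and read 0.48 N m near 1.01 rad, slightly over the stated 0.42. It crossed zero near 1.13 rad (the click) and then pushed the bar on.
  - **Let go:** I released it near the next rest, well short of a second click.
  - **Afterwards:** The bar stood about 79° (1.38 rad) clockwise of where it started in both the wrist and top pictures, so it did not spring back.
- **Rest of the bench:** The other things looked unmoved in the last top picture, though I did not measure them. The arm is clear of everything and reads no contact force beyond noise.
- **Not checked:** I could not see the stub on the nut, so the click rests on the torque readings and the bar's angle.

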